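Clip the sanding sticks on the rail by size

TASK

Put the three loose walnut sanding sticks back on the clip rail in size order, each in the pair of spring clips of its own size: lay it over both clips with its squared grip midway between them and press it straight down until it clicks fully home at both ends. Let go of them and leave the frame sample, brass ring, cork block, putty jar and brush lying where they are.

Things in the scene. Friction and masses are not known exactly. Their poses are not given: they have to be found in the camera images.
- small: the thinnest walnut sanding stick, lying loose on the bench: a round rod 12 mm in diameter and 130 mm long with a squared grip at mid-length (16 x 16 mm across, 36 mm long), on one flat of which it lies. Origin at its very centre, x along the rod, y and z square to the grip's flats (z up at the start).
- medium: the middle walnut sanding stick, lying loose on the bench: a round rod 19 mm in diameter and 145 mm long with a squared grip at mid-length (23 x 23 mm across, 36 mm long), on one flat of which it lies. Origin at its very centre, x along the rod, y and z square to the grip's flats (z up at the start).
- large: the thickest walnut sanding stick, lying loose on the bench: a round rod 28 mm in diameter and 160 mm long with a squared grip at mid-length (32 x 32 mm across, 36 mm long), on one flat of which it lies. Origin at its very centre, x along the rod, y and z square to the grip's flats (z up at the start).
- clip_small: pair of steel spring clips for the 12 mm stick, at x = +-45 mm, each 12 mm wide along x. Origin: centre of the seated stick, 42 mm above the bench; x along the seated stick, y along the rail, z up. Sprung jaws open to the top, neck 8 mm: a stick pressed from straight above (about 10 N, at most 20 N, for the pair) clicks past it onto a rigid saddle. Jaw tips 17 mm above the origin, 15 mm to each side.
- clip_medium: pair of steel spring clips for the 19 mm stick, at x = +-45 mm, each 12 mm wide along x. Origin: centre of the seated stick, 42 mm above the bench; x along the seated stick, y along the rail, z up. Sprung jaws open to the top, neck 14 mm: a stick pressed from straight above (about 10 N, at most 20 N, for the pair) clicks past it onto a rigid saddle. Jaw tips 19 mm above the origin, 18 mm to each side.
- clip_large: pair of steel spring clips for the 28 mm stick, at x = +-45 mm, each 12 mm wide along x. Origin: centre of the seated stick, 42 mm above the bench; x along the seated stick, y along the rail, z up. Sprung jaws open to the top, neck 22 mm: a stick pressed from straight above (about 10 N, at most 20 N, for the pair) clicks past it onto a rigid saddle. Jaw tips 21 mm above the origin, 23 mm to each side.
- rail: fixed clip rail: plywood board 130 x 270 x 10 mm, two dark steel strips 14 mm high at x = +-45 mm carrying three clip pairs 90 mm apart along y: medium in the middle, small and large at either end. Between the clips of a pair (x within +-37 mm) only the board: squared grips hang free there. Origin: centre of its underside; x across, y along the row, z up.
- frame: black lacquered frame corner sample, an L of 120 x 125 mm, 22 mm high; bystander. Origin near the middle of its square outline, on the underside.
- ring: brass hanging ring, 36 mm across, 5 mm thick, lying flat; bystander. Origin at the centre of its underside.
- cork: cork sanding block 60 x 100 x 35 mm; bystander. Origin at the centre of its underside.
- putty: small glass putty jar, 48 mm across, 45 mm high; bystander. Origin at the centre of its underside.
- brush: flat brush with a wooden handle lying on the bench; bystander. Origin on its underside.
There are look-alikes about, which are no part of the job. Leave any orange or red look-alike of the small alone.

How it is judged (in metres and radians):
At the end, for the whole second after the job is handed in: Each of the three sticks lies in the pair of clips of its own size: its centre within 3 mm of the seat in height and sideways and within 14 mm along the stick, parallel to the seat within 0.07 rad (so home in both clips), at rest (x of small in the frame of clip_small between -0.014 and 0.014 m and y of small in the frame of clip_small between -0.003 and 0.003 m and z of small in the frame of clip_small between -0.003 and 0.003 m and angle between the x axis of small and the x axis of clip_small, either way round below 0.07 rad and linear speed of each of small, medium, large below 0.02 m/s and x of medium in the frame of clip_medium between -0.014 and 0.014 m and y of medium in the frame of clip_medium between -0.003 and 0.003 m and z of medium in the frame of clip_medium between -0.003 and 0.003 m and angle between the x axis of medium and the x axis of clip_medium, either way round below 0.07 rad and x of large in the frame of clip_large between -0.014 and 0.014 m and y of large in the frame of clip_large between -0.003 and 0.003 m and z of large in the frame of clip_large between -0.003 and 0.003 m and angle between the x axis of large and the x axis of clip_large, either way round below 0.07 rad); the robot touches nothing.
It fails at once if any bystander (frame sample, ring, cork block, putty jar or brush) is moved more than 30 mm (distance of any of frame, ring, cork, putty, brush from where it was at the start of the episode above 0.03 m).
It also fails if it takes over 69 s, if anything falls off the work surface, if the arm or the gripper's body presses on something with over 40 N, if the wrist force passes 120 N, or if a joint passes its speed limit or range.

ROBOT

A 6-joint arm with a two-finger parallel gripper is mounted at the origin on the work surface. World frame = base frame: x ahead of the robot, y to its left, z up, the work surface at z = 0. Lengths are in mm, angles in rad, forces in N, time in s.
With the tool pointing down it reaches from about 300 to 775 mm from the base axis. Payload 14.6 kg.
Tool frame: the origin (TCP) lies where the fingers leave the gripper's body, on its centre line; the fingertips stand 97 mm ahead of it and the grasp point (between the pads) lies 78 mm ahead of it; z points along the fingers, y is the direction in which the jaws open and shut (so a half turn about z gives the same grasp; the last joint's range is limited). The gripper opens to 94 mm and grips with 3 to 60 N. Pads are 16 mm wide; open, the fingers measure 119 mm over their backs; the gripper's body (75 mm by 177 mm) begins 78 mm behind the grasp point.
Start: joints at [-1.204, 0.3, 1.521, -0, 1.321, -0.067], TCP at [231.169, -499.05, 302.646] pointing down, gripper open.
Joint ranges: [-3.03, 3.03], [-0.79, 2.21], [0.23, 2.52], [-1.04, 4.18], [0, 3.07], [-2.55, 2.55]. Speed limits (rad/s): [2.22, 2.22, 2.57, 3.14, 3.14, 3.14].

INTERFACE

Orientations are given as a rotation vector (axis times angle).
In Python, from rig import * gives the robot as it stands.
- The arm moves only by the tool move_arm, never from a script. Its arguments are lists of equal length, an entry for each row: "linear": the shift along the tool's x, y, z in m, a list of three; "roll": the turn about the tool's z in units of 10 degrees (1.0 is 10 degrees). A call has 1 to 12 rows; each row is the pose to reach, as a shift and turn from the pose commanded when the call began, along the tool's axes at that moment; what a row does not reach only later rows make up. A row lasts 1/8 s, in which the tool goes at most 62.5 mm and 10.7 degrees, less where a joint would pass 70% of its speed; a pose out of reach is approached as far as the arm can. A call with a gripper value outside its range is refused whole. "gripper" is the finger opening in m, from 0 to 0.094, set as the call begins (left out, the last holds). The fingers move at their own pace and stop on an object; "newtons" is the grip in N (left out, the last holds). Time passes only in rows, so rows that repeat a pose let the fingers close. It gives the time, the measured TCP pose, the force and the opening at its end, in the units of the state.
- get_obs(): the state, without advancing time (a new reading comes with each control period).
- capture(name): name is "scene" or "top" or "wrist"; returns a dict with "color" (400x640x3 uint8, red, green, blue), "range_z" (400x640 float32, mm along the optical axis (not along the pixel's ray), 0 where there is no reading), "mtx" (3x3 intrinsics, pixels), "rvec" (rotation vector, rad) and "tvec" (3), from world to camera coordinates, as OpenCV has them; the wrist camera has in their place "T_tool_cam" (4x4, takes a point from camera to tool coordinates, whose origin is the TCP and whose axes are the flange's). Camera axes: x right, y down, z forward; pixel columns grow to the right and rows downward; lengths in mm; the calibration is good to about 2 mm. The wrist camera is an equidistant fisheye: a pixel r from the principal point sees the ray r / f radians off the axis. A picture is of the moment at which its call begins: read the wrist's pose just before it.
- close_job(): hands the job in, once; it reports no verdict.
Trained networks look in a picture, given as the dict that the camera call returned (one of the last four; its "shot" number tells which), for a name from the list of things; names that differ only in an ending like _2 or _b are one class to them, and where a whole thing is asked for, a point or a joint stands for the part that bears it (a point fixed in the world has none). Each returns a list of dicts, best first, with "conf" (0 to 1); they miss things now and then, are a little off and sometimes report something else, mostly with a low value. They report only what shows in the picture. A call takes as long as a camera call. They do not tell look-alikes from the thing itself.
- look_for(picture, target): "location" ([column, row] in pixels, amid what is visible of it).
The state is a dict: "t": time; "joint_positions": joint angles; "qd": joint speeds; "tau": joint torques, N m; "eef_pos": TCP position; "ee_rot": TCP orientation; "ft_force": force on the tool from outside, world axes, zero at the start; "moment": the same for the moment, N m; "width": opening from 0.0 (shut) to 1.0 (fully open).
Only numpy, scipy, OpenCV 4.12 (cv2) and the standard library are available. Lean on these libraries where they do the work, as an engineer would, in place of code of your own. Each camera call takes 0.05 s, during which the arm holds its last target. There are 200 camera calls.

## Working session

There is one attempt and no reset: what is moved stays moved. The work goes in short steps, Python scripts to look and compute and a tool call to move; the robot and the scene stay as the last step left them, time stands still between calls to the robot, and variables do not carry over. Pictures are saved under pics/ and viewed, about 8 in all and at most 12, crops included, and the job is handed in when it is done.

Besides the shell and the picture viewer there is one more tool, called after ">>>" by a JSON object that holds its "api" and its "payload", one argument or row to a line. move_arm: Moves the arm, as the interface text tells. Its arguments: {"type":"object","properties":{"linear":{"type":"array","items":{"type":"array","items":{"type":"number"}}},"roll":{"type":"array","items":{"type":"number"}},"gripper":{"type":"number"},"newtons":{"type":"number"}},"required":["linear","roll"]}

```bash
mkdir -p pics; ls
cat > h.py <<'E'
from rig import *
import numpy as np, cv2
from scipy.spatial.transform import Rotation as R
def cloud(p):
    K=p["mtx"];z=p["range_z"];v,u=np.mgrid[0:400,0:640]
    c=np.stack([(u-K[0,2])/K[0,0]*z,(v-K[1,2])/K[1,1]*z,z],-1)
    Rm=cv2.Rodrigues(np.array(p["rvec"],float))[0]
    w=(c-np.array(p["tvec"]).ravel())@Rm
    w[z==0]=np.nan
    return w
def save(n,img,s=1):
    cv2.imwrite("pics/"+n,cv2.cvtColor(cv2.resize(img,None,fx=s,fy=s),cv2.COLOR_RGB2BGR))
E
python3 - <<'E'
from h import *
print(get_obs())
for n in("top","scene"):
    p=capture(n);w=cloud(p);save(n+"1.png",p["color"],1.25)
    print(n,p["mtx"],p["rvec"],p["tvec"])
    np.savez(n+"1.npz",color=p["color"],w=w)
    for t in("small","medium","large","clip_small","clip_medium","clip_large","rail","frame","ring","cork","putty","brush"):
        for d in look_for(p,t)[:3]:
            c,r=map(int,d["location"]);print(t,c,r,round(d["conf"],2),np.round(w[min(r,399),min(c,639)]))
E
```

```text
pics
{'t': 0.0, 'joint_positions': array([-1.20362870e+00,  3.00461865e-01,  1.52157990e+00,  5.87711549e-06,
        1.32071522e+00, -6.65587272e-02]), 'qd': array([ 0.00064702, -0.00060302,  0.00033484,  0.00130961, -0.00039829,
        0.0017945 ]), 'tau': array([ 8.67233175e-04, -5.31812954e+01, -3.52737844e+01,  7.08105136e-02,
        2.44845764e-02, -9.45825741e-05]), 'eef_pos': array([ 231.1038216 , -498.92086929,  302.09183476]), 'ee_rot': array([-3.06688315e+00, -6.75718001e-01,  2.64923242e-04]), 'ft_force': array([0.68895076, 0.22686156, 0.17819355]), 'moment': array([-0.03135392,  0.06967123, -0.00248628]), 'width': 0.9962858250869722}
top [[365.65461138   0.         314.08283475]
 [  0.         365.65461138 201.39847245]
 [  0.           0.           1.        ]] [ 2.17345181 -2.03002204  0.23483009] [ -89.72557804  522.55011577 1073.25615404]
small 435 248 0.57 [ 414. -441.   18.]
small 430 300 0.57 [ 255. -425.   17.]
small 354 223 0.53 [ 476. -185.   15.]
medium 322 224 0.87 [465. -83.  19.]
medium 262 134 0.18 [755. 136.  19.]
large 401 205 0.84 [ 541. -329.   33.]

[... 659 characters left out ...]
.59 [ 461. -211.    1.]
small 386 191 0.48 [358.  58.  14.]
small 279 94 0.42 [ 249. -439.   20.]
medium 315 193 0.83 [495. -89.  24.]
medium 345 218 0.72 [497.  18.   1.]
large 234 163 0.78 [ 563. -335.   35.]
clip_small 436 291 0.74 [534. 324.   9.]
clip_medium 414 267 0.61 [517. 249.  19.]
clip_medium 388 241 0.5 [496. 156.  21.]
clip_large 388 239 0.9 [495. 154.  28.]
clip_large 405 282 0.3 [562. 252.  10.]
rail 407 281 0.68 [558. 255.  13.]
rail 311 266 0.39 [688.  53.  46.]
rail 363 249 0.31 [576. 129.  60.]
frame 194 217 0.82 [ 759. -296.   20.]
ring 344 230 0.58 [526.  37.  -5.]
cork 276 252 0.91 [709. -43.  39.]
putty 313 265 0.85 [682.  55.  44.]
brush 316 311 0.94 [762. 129.  18.]
```

View pics/top1.png

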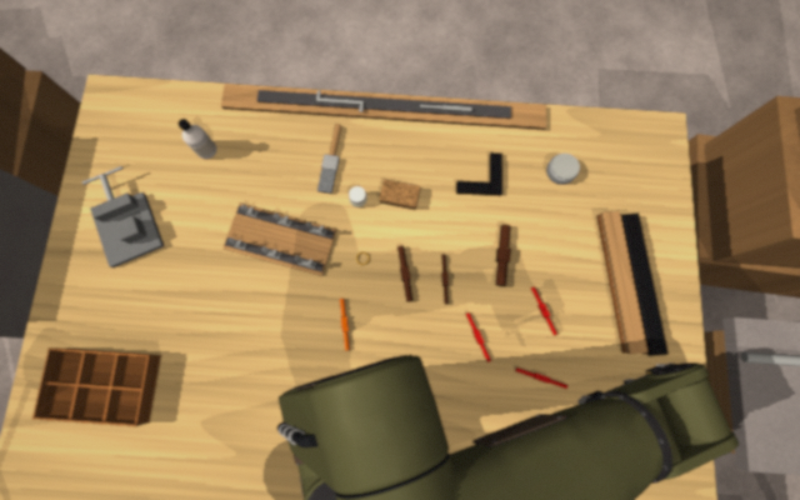

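View pics/scene1.png

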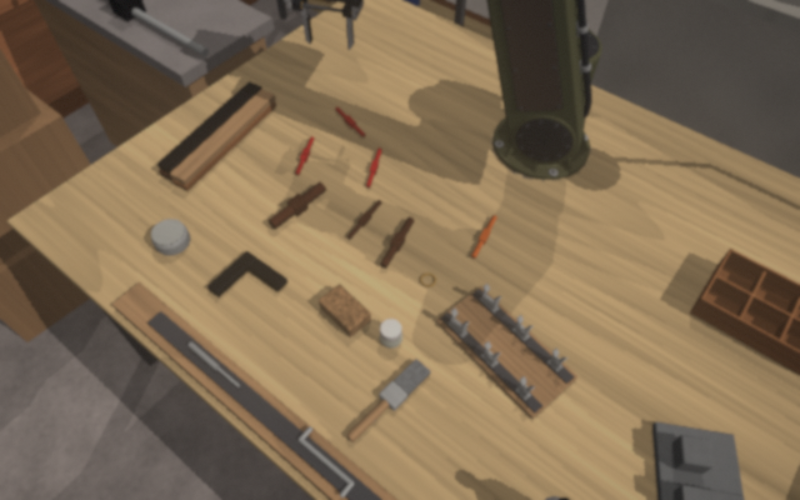

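The top view (800 px image) shows these candidates for small: walnut at (446,278), orange at (345,323), and red at (478,337), (544,311) and (541,377). I choose the walnut one. Medium is at (405,273), large at (504,255), and the rail is around (282,240).

Run:
```python
from h import *
d={n:np.load(n+"1.npz") for n in("top","scene")}
T=d["top"]
save("crop1.png",T["color"][150:290,170:450],2.8)
for n in d:
    c=d[n]["color"].astype(int);w=d[n]["w"]
    dark=(c.sum(2)<270)&(c[...,0]-c[...,2]>8)
    for nm,(x,y) in dict(small=(476,-187),medium=(475,-87),large=(545,-330)).items():
        m=(np.hypot(w[...,0]-x,w[...,1]-y)<90)&(w[...,2]>6)&(w[...,2]<45)
        # connected comp nearest
        k,l=cv2.connectedComponents(m.astype(np.uint8))
        v=w[m];i=np.argmin(np.hypot(v[:,0]-x,v[:,1]-y));q=w[(l==l[m][i])]
        r=cv2.minAreaRect(q[:,:2].astype(np.float32));mu=q.mean(0);u=np.linalg.svd(q[:,:2]-mu[:2],full_matrices=False)[2][0]
        print(n,nm,len(q),np.round(mu),"mid",np.round(r[0]),np.round(r[1]),"ang",np.degrees(np.arctan2(u[1],u[0])).round(1),q[:,2].max().round())
    m=(w[...,2]>38)&(w[...,2]<75)&(abs(w[...,0]-545)<150)&(abs(w[...,1]-240)<170)
    k,l,s,ce=cv2.connectedComponentsWithStats(m.astype(np.uint8))
    for i in range(1,k):
        q=w[l==i]
        if len(q)>3: print(n,"clip",len(q),np.round(q.mean(0)),np.round(q[:,2].max()),ce[i].round())
```

```text
top small 166 [ 477. -191.   13.] mid [ 478. -190.] [129.  15.] ang -174.6 19.0
top medium 282 [482. -89.  19.] mid [485. -89.] [145.  23.] ang -167.0 29.0
top large 468 [ 546. -336.   27.] mid [ 548. -337.] [ 32. 161.] ang 176.2 38.0
top clip 19 [618. 329.  53.] 61.0 [196. 166.]
top clip 11 [614. 312.  51.] 62.0 [201. 168.]
top clip 18 [600. 244.  55.] 63.0 [221. 173.]
top clip 13 [596. 220.  54.] 62.0 [229. 175.]
top clip 17 [583. 160.  57.] 64.0 [247. 180.]
top clip 13 [576. 129.  53.] 62.0 [257. 183.]
top clip 32 [529. 340.  51.] 62.0 [188. 193.]
top clip 17 [513. 262.  56.] 61.0 [212. 199.]
top clip 13 [507. 238.  55.] 64.0 [220. 202.]
top clip 18 [496. 179.  58.] 65.0 [238. 206.]
top clip 12 [488. 147.  56.] 64.0 [248. 210.]
scene small 185 [ 481. -188.   13.] mid [ 479. -189.] [132.  20.] ang 6.0 21.0
scene medium 334 [490. -84.  19.] mid [486. -91.] [146.  33.] ang 12.7 28.0
scene large 569 [ 554. -331.   25.] mid [ 549. -340.] [ 46. 161.] ang -4.2 37.0
scene clip 29 [490. 148.  57.] 65.0 [389. 231.]
scene clip 24 [496. 180.  54.] 66.0 [398. 240.]
scene clip 28 [577. 130.  56.] 66.0 [363. 250.]
scene clip 31 [508. 241.  54.] 65.0 [416. 256.]
scene clip 27 [584. 162.  54.] 66.0 [372. 260.]
scene clip 24 [514. 264.  53.] 64.0 [422. 263.]
scene clip 4 [676.  71.  44.] 46.0 [320. 267.]
scene clip 30 [596. 222.  56.] 64.0 [390. 277.]
scene clip 31 [527. 332.  54.] 61.0 [444. 283.]
scene clip 25 [601. 246.  53.] 62.0 [397. 284.]
scene clip 27 [532. 349.  53.] 61.0 [449. 288.]
scene clip 31 [615. 314.  54.] 61.0 [418. 305.]
scene clip 27 [619. 331.  52.] 62.0 [423. 311.]
```

View pics/crop1.png

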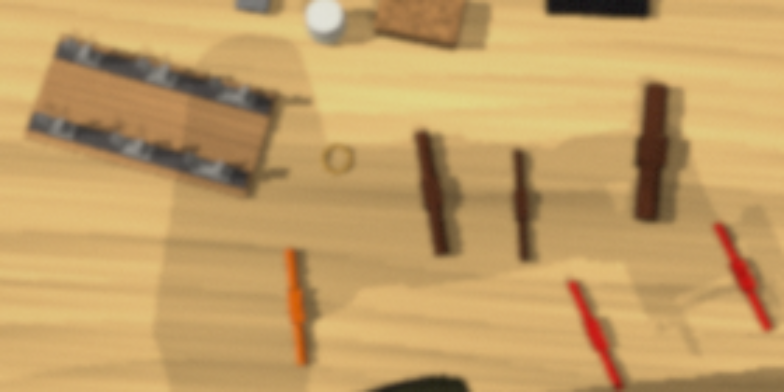

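```bash
cat >> h.py <<'E'
def mv(X,Y,Z,yaw):
    o=get_obs();p=o["eef_pos"];M=R.from_rotvec(o["ee_rot"]).as_matrix()
    y=np.degrees(np.arctan2(M[1,0],M[0,0]));d=M.T@(np.array([X,Y,Z])-p)/1000
    print("t",round(o["t"],2),"tcp",p.round(1),"yaw",y.round(1),"F",o["ft_force"].round(1),"w",round(o["width"]*94,1),"-> linear",d.round(4),"roll",round(-(yaw-y)/10,3))
E
python3 -c "
from h import *
mv(478.5,-189.5,250,5.7)"
```

```text
t 1.3 tcp [ 231.2 -499.1  302.6] yaw 24.9 F [-0.2 -0.8 -0.2] w 93.9 -> linear [ 0.3545 -0.1769  0.0526] roll 1.915
```

>>> {"api": "move_arm", "payload": {
  "linear": [
    [0.3545,-0.177,0.0526],
    [0.3545,-0.177,0.0526],
    [0.3545,-0.177,0.0526],
    [0.3545,-0.177,0.0526],
    [0.3545,-0.177,0.0526],
    [0.3545,-0.177,0.0526],
    [0.3545,-0.177,0.0526],
    [0.3545,-0.177,0.0526],
    [0.3545,-0.177,0.0526],
    [0.3545,-0.177,0.0526]
  ],
  "roll": [1.915,1.915,1.915,1.915,1.915,1.915,1.915,1.915,1.915,1.915],
  "gripper": 0.06,
  "newtons": 45
}}

```text
t: 2.55
eef_pos: [478.0, -190.3, 250.3]
ee_rot: [3.138, 0.154, 0.0]
ft_force: [-0.4, 0.3, 0.6]
width: 0.641
```

```bash
cat >> h.py <<'E'
def wrist():
    o=get_obs();p=capture("wrist");K=p["mtx"];T=np.array(p["T_tool_cam"])
    v,u=np.mgrid[0:400,0:640];a=(u-K[0,2])/K[0,0];b=(v-K[1,2])/K[1,1];th=np.hypot(a,b)
    z=p["range_z"];k=np.tan(np.minimum(th,1.5))/np.maximum(th,1e-9)
    c=np.stack([a*k*z,b*k*z,z],-1);t=c@T[:3,:3].T+T[:3,3]
    w=t@R.from_rotvec(o["ee_rot"]).as_matrix().T+o["eef_pos"]
    t[z==0]=np.nan;w[z==0]=np.nan
    return p,t,w
def stick(w,x,y,lo=6,hi=45,rad=95):
    m=(np.hypot(w[...,0]-x,w[...,1]-y)<rad)&(w[...,2]>lo)&(w[...,2]<hi)
    l=cv2.connectedComponents(m.astype(np.uint8))[1]
    v=w[m];i=np.argmin(np.hypot(v[:,0]-x,v[:,1]-y));q=w[l==l[m][i]]
    r=cv2.minAreaRect(q[:,:2].astype(np.float32));u=np.linalg.svd(q[:,:2]-q[:,:2].mean(0),full_matrices=False)[2][0]
    print("n",len(q),"mid",np.round(r[0],1),np.round(r[1]),"mean",q.mean(0).round(1),"ang",round((np.degrees(np.arctan2(u[1],u[0]))+90)%180-90,1),"top",np.percentile(q[:,2],97).round(1))
E
python3 - <<'E'
from h import *
mv(478.5,-189.5,99,5.7)
p,t,w=wrist();print(p["mtx"],p["T_tool_cam"]);save("w1.png",p["color"],1.25)
stick(w,478,-190);stick(w,485,-89);stick(w,548,-337)
E
```

```text
t 2.55 tcp [ 478.  -190.3  250.3] yaw 5.6 F [-0.4  0.3  0.6] w 60.2 -> linear [ 0.0006 -0.0008  0.1513] roll -0.007
[[309.70691629   0.         319.52998198]
 [  0.         309.70691629 201.78566064]
 [  0.           0.           1.        ]] [[ 2.54456951e-04 -9.68039970e-01 -2.50795835e-01  7.35051004e+01]
 [ 9.99999958e-01  2.80510693e-04 -6.81375848e-05 -4.32562145e-01]
 [ 1.36310819e-04 -2.50795807e-01  9.68040001e-01 -8.10755715e+01]
 [ 0.00000000e+00  0.00000000e+00  0.00000000e+00  1.00000000e+00]]
n 1448 mid [ 477.6 -190.9] [130.  16.] mean [ 481.4 -189.8   12.7] ang 5.9 top 16.0
n 2447 mid [484.5 -88.1] [145.  23.] mean [487.2 -89.4  18.6] ang 13.1 top 22.9
n 3892 mid [ 549.2 -335.8] [ 33. 160.] mean [ 549.6 -331.9   25.8] ang -3.9 top 31.7
```

View pics/w1.png

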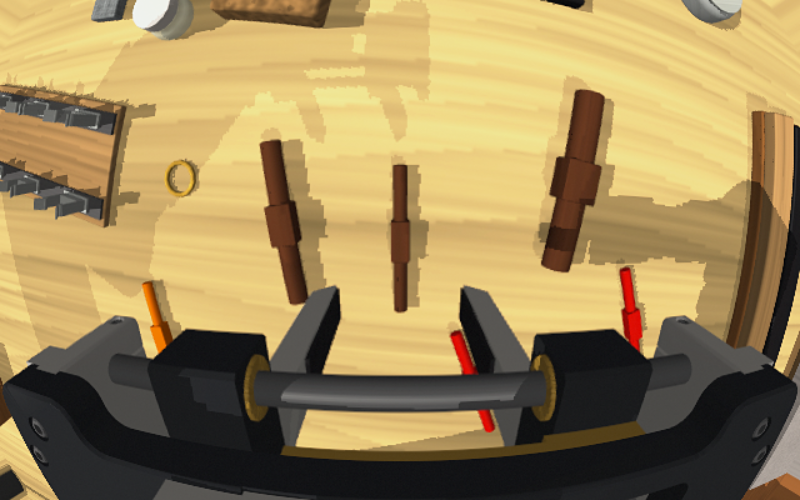

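The wrist view shows small at (400,240) between the open fingers, with medium to its left at (283,225) and large to its right at (575,180). Small is the walnut one; the red and orange copies are clearly separate from it.

>>> {"api": "move_arm", "payload": {
  "linear": [
    [0,0.0003,0.06],
    [0,0.0003,0.12],
    [0,0.0003,0.145],
    [0,0.0003,0.15],
    [0,0.0003,0.15],
    [0,0.0003,0.15]
  ],
  "roll": [-0.03,-0.03,-0.03,-0.03,-0.03,-0.03]
}}

```text
t: 3.35
eef_pos: [478.9, -190.1, 101.4]
ee_rot: [3.136, 0.164, 0.003]
ft_force: [0.8, 0.3, -0.3]
width: 0.636
```

>>> {"api": "move_arm", "payload": {
  "linear": [
    [0,0,0],
    [0,0,0],
    [0,0,0],
    [0,0,0],
    [0,0,0],
    [0,0,0],
    [0,0,-0.02],
    [0,0,-0.06],
    [0,0,-0.12],
    [0,0,-0.12],
    [0,0,-0.12]
  ],
  "roll": [0,0,0,0,0,0,0,0,0,0,0],
  "gripper": 0.0,
  "newtons": 50
}}

```text
t: 4.72
eef_pos: [478.2, -189.6, 219.4]
ee_rot: [-3.137, -0.165, 0.001]
ft_force: [0.1, -0.0, 0.1]
width: 0.161
```

```bash
python3 -c "
from h import *
mv(573,331,220,-11.8)"
```

```text
t 4.72 tcp [ 478.2 -189.6  219.4] yaw 6.0 F [ 0.1 -0.   0.1] w 15.2 -> linear [ 1.487e-01 -5.078e-01 -5.000e-04] roll 1.78
```

>>> {"api": "move_arm", "payload": {
  "linear": [
    [0.1487,-0.5078,0],
    [0.1487,-0.5078,0],
    [0.1487,-0.5078,0],
    [0.1487,-0.5078,0],
    [0.1487,-0.5078,0],
    [0.1487,-0.5078,0],
    [0.1487,-0.5078,0],
    [0.1487,-0.5078,0],
    [0.1487,-0.5078,0],
    [0.1487,-0.5078,0],
    [0.1487,-0.5078,0],
    [0.1487,-0.5078,0]
  ],
  "roll": [1.78,1.78,1.78,1.78,1.78,1.78,1.78,1.78,1.78,1.78,1.78,1.78]
}}

```text
t: 6.22
eef_pos: [573.3, 329.7, 219.6]
ee_rot: [3.124, -0.325, -0.001]
ft_force: [-0.0, -0.2, 0.2]
width: 0.163
```

```bash
cat >> h.py <<'E'
def clips(w,lo=46,hi=72):
    P=np.array([(614.5,313),(618.5,330),(527,332),(532,349),(596,221),(600.5,245),(507.5,239.5),(513.5,263),(576.5,130),(583.5,161),(489,147.5),(496,179.5)])
    m=(w[...,2]>lo)&(w[...,2]<hi);l=cv2.connectedComponents(m.astype(np.uint8))[1]
    for i in range(1,l.max()+1):
        q=w[l==i]
        if len(q)<15: continue
        r=cv2.minAreaRect(q[:,:2].astype(np.float32));D=np.hypot(*(P-r[0]).T)
        if D.min()<25: print("clip",D.argmin(),P[D.argmin()],len(q),np.round(r[0],1),np.round(r[1],1),round(r[2],1),q[:,2].max().round(1))
E
python3 - <<'E'
from h import *
mv(573,331,139,-11.8)
p,t,w=wrist();np.savez("w2.npz",w=w,t=t);save("w2.png",p["color"],1.25)
clips(w)
# held stick in tool frame
m=(t[...,2]>75)&(t[...,2]<100)&(abs(t[...,0])<90)&(abs(t[...,1])<12);q=t[m]
for a,b in((-70,-25),(25,70)):
    s=q[(q[:,0]>a)&(q[:,0]<b)];print(len(s),s.mean(0).round(1) if len(s) else "",np.percentile(s,[2,98],axis=0).round(1).tolist() if len(s) else "")
E
```

```text
t 6.22 tcp [573.3 329.7 219.6] yaw -11.9 F [-0.  -0.2  0.2] w 15.3 -> linear [-0.0005 -0.0012  0.0806] roll -0.006
clip 1 [618.5 330. ] 119 [618.6 333. ] [ 5.5 12.3] 77.4 60.0
clip 0 [614.5 313. ] 88 [614.3 310.4] [ 4.  11.4] 78.7 60.6
clip 5 [600.5 245. ] 127 [601.4 246.7] [ 9.9 12. ] 78.7 61.8
clip 4 [596. 221.] 236 [596.3 222.6] [10.8 12.2] 81.3 61.8
clip 9 [583.5 161. ] 123 [584.1 162.1] [10.6 12.3] 84.9 64.0
clip 8 [576.5 130. ] 197 [577.4 130.7] [11.  12.3] 71.3 63.6
clip 10 [489.  147.5] 177 [489.5 149.1] [11.  12.9] 76.3 63.4
clip 11 [496.  179.5] 111 [495.7 180.3] [ 9.3 12.9] 72.4 63.1
clip 6 [507.5 239.5] 204 [507.8 240.4] [10.5 13.1] 79.3 62.2
clip 7 [513.5 263. ] 113 [512.9 264.3] [ 9.8 13. ] 80.7 61.6
351 [-38.   -0.6  88.4] [[-64.6, -6.2, 86.3], [-25.1, 4.8, 92.5]]
1522 [45.2 -0.8 88.6] [[25.8, -6.7, 86.2], [64.1, 5.2, 93.1]]
```

View pics/w2.png

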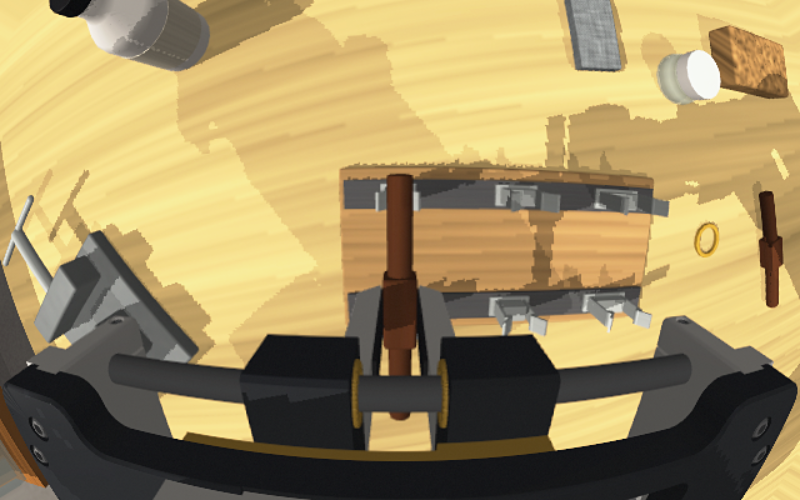

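The picture shows small held square in the fingers at (400,260), above its end clips at (397,195). The relative correction is about 1.2 mm in y.

>>> {"api": "move_arm", "payload": {
  "linear": [
    [-0.0009,-0.001,0.03],
    [-0.0009,-0.001,0.0535],
    [-0.0009,-0.001,0.0535],
    [-0.0009,-0.001,0.0535]
  ],
  "roll": [-0.04,-0.04,-0.04,-0.04]
}}

```text
t: 6.78
eef_pos: [573.0, 331.8, 167.9]
ee_rot: [-3.125, 0.313, -0.002]
ft_force: [0.0, 0.4, 0.2]
width: 0.163
```

Run:
```python
from h import *
for i in range(3): mv(572.6,330.9,134,-11.5);p,t,w=wrist()
save("w3.png",p["color"][150:400,200:440],3)
clips(w)
m=(t[...,2]>75)&(t[...,2]<100)&(abs(t[...,0])<90)&(abs(t[...,1])<12);q=t[m];s=q[q[:,0]>25];print(s.mean(0),np.percentile(s,[2,98],axis=0).round(1).tolist())
```

```text
t 6.78 tcp [573.  331.8 167.9] yaw -11.4 F [0.  0.4 0.2] w 15.3 -> linear [-0.0003  0.001   0.0339] roll 0.008
t 6.83 tcp [573.  331.9 168.1] yaw -11.4 F [0.5 0.4 0. ] w 15.6 -> linear [-0.0003  0.0012  0.0341] roll 0.009
t 6.88 tcp [573. 332. 168.] yaw -11.4 F [0.1 0.4 0. ] w 15.6 -> linear [-0.0002  0.0012  0.034 ] roll 0.009
clip 1 [618.5 330. ] 190 [618.9 333.9] [ 5.6 12. ] 78.3 60.1
clip 0 [614.5 313. ] 269 [614.7 312.8] [ 8. 12.] 79.1 59.9
clip 5 [600.5 245. ] 192 [600.9 246.2] [11.2 12.5] 77.1 61.7
clip 4 [596. 221.] 351 [596.2 222.9] [11.  12.3] 80.0 62.5
clip 9 [583.5 161. ] 181 [584.6 163.4] [ 9.6 13. ] 70.0 64.1
clip 8 [576.5 130. ] 261 [577.6 131.4] [10.5 12.3] 80.2 63.6
clip 11 [496.  179.5] 147 [496.6 181.5] [ 9.5 13.5] 64.4 63.5
clip 6 [507.5 239.5] 253 [508.2 240.7] [10.8 13.1] 81.4 62.0
clip 3 [532. 349.] 110 [531.1 350.5] [ 4.2 13.2] 77.8 60.7
clip 2 [527. 332.] 106 [526.9 332.5] [ 4.9 12.4] 79.5 57.0
[45.2724623  -0.75517966 88.59888144] [[25.9, -6.7, 86.2], [64.1, 5.2, 93.2]]
```

View pics/w3.png

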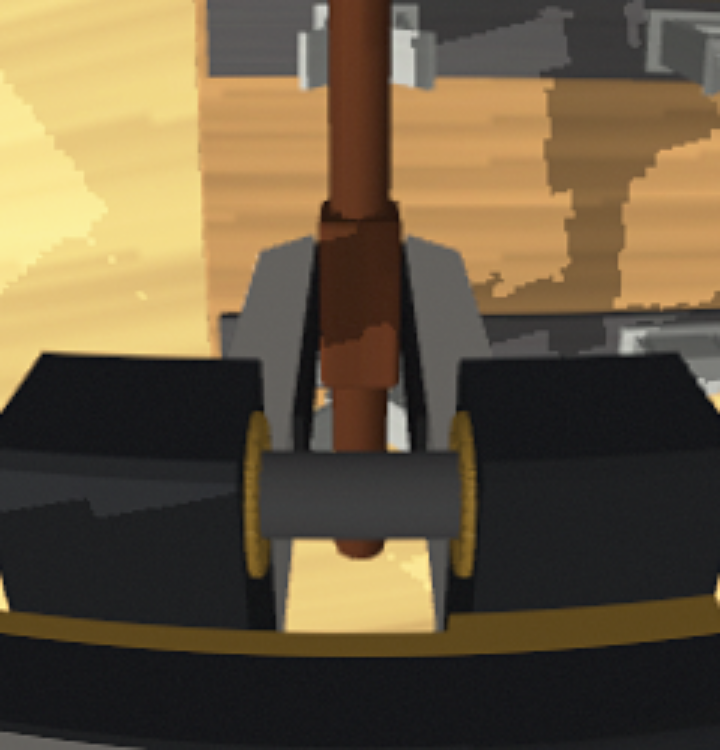

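>>> {"api": "move_arm", "payload": {
  "linear": [
    [0,0.0011,0.01],
    [0,0.0011,0.018],
    [0,0.0011,0.022],
    [0,0.0011,0.026],
    [0,0.0011,0.029],
    [0,0.0011,0.031],
    [0,0.0011,0.033],
    [0,0.0011,0.0335],
    [0,0.0011,0.0335]
  ],
  "roll": [0,0,0,0,0,0,0,0,0]
}}

```text
t: 8.05
eef_pos: [572.4, 330.9, 133.9]
ee_rot: [3.126, -0.312, 0.0]
ft_force: [-4.7, -4.0, 12.0]
width: 0.167
```

Run:
```python
from h import *
for i in range(2): mv(572.6,330.9,134,-11.5);p,t,w=wrist()
m=(t[...,2]>75)&(t[...,2]<100)&(abs(t[...,0])<90)&(abs(t[...,1])<12);q=t[m];s=q[q[:,0]>25];print(s.mean(0),np.percentile(s,[2,98],axis=0).round(1).tolist())
m=m&(t[...,0]>25);q=w[m];print("world top z",np.percentile(q[:,2],[50,90,97]))
```

```text
t 8.05 tcp [572.4 330.9 133.9] yaw -11.4 F [-4.7 -4.  12. ] w 15.7 -> linear [ 0.0002 -0.0001 -0.0001] roll 0.011
t 8.1 tcp [572.3 330.9 133.9] yaw -11.4 F [-3.9 -3.6 11.6] w 15.5 -> linear [ 0.0003 -0.0001 -0.0001] roll 0.011
[45.38454623 -0.39519322 85.7911321 ] [[26.3, -11.3, 76.2], [63.6, 10.9, 93.1]]
world top z [46.66426382 55.35052954 57.39912602]
```

>>> {"api": "move_arm", "payload": {
  "linear": [
    [0,0,0.0006],
    [0,0,0.001],
    [0,0,0.001]
  ],
  "roll": [0,0,0]
}}

```text
t: 8.52
eef_pos: [572.4, 330.9, 133.8]
ee_rot: [-3.126, 0.312, -0.001]
ft_force: [-7.4, -4.8, 19.6]
width: 0.168
```

```bash
cat >> h.py <<'E'
def rod(t,w,zlo,wid=3):
    for a,b in((-64,-52),(-38,-25),(22,36),(53,63)):
        m=(abs(t[...,1]+.4)<wid)&(t[...,0]>a)&(t[...,0]<b)&(t[...,2]>zlo)&(t[...,2]<105)
        if m.sum()>4: print((a,b),m.sum(),"tool z top",np.percentile(t[m][:,2],5).round(1),"world top",np.percentile(w[m][:,2],95).round(1))
E
python3 - <<'E'
from h import *
mv(572.6,330.9,134,-11.5);p,t,w=wrist()
rod(t,w,75)
E
```

```text
t 8.53 tcp [572.4 330.9 133.8] yaw -11.4 F [-7.4 -4.8 19.6] w 15.8 -> linear [ 0.0002 -0.     -0.0002] roll 0.011
(-64, -52) 44 tool z top 86.3 world top 47.5
(-38, -25) 120 tool z top 86.2 world top 47.5
(22, 36) 265 tool z top 86.4 world top 47.4
(53, 63) 196 tool z top 86.3 world top 47.5
```

>>> {"api": "move_arm", "payload": {
  "linear": [
    [0,0,-0.0012],
    [0,0,-0.0012],
    [0,0,-0.0012],
    [0,0,-0.0012],
    [0,0,-0.04],
    [0,0,-0.1],
    [0,0,-0.1],
    [0,0,-0.1]
  ],
  "roll": [0,0,0,0,0,0,0,0],
  "gripper": 0.04
}}

```text
t: 9.57
eef_pos: [572.1, 330.8, 231.3]
ee_rot: [3.126, -0.312, -0.001]
ft_force: [0.3, -0.1, -0.5]
width: 0.426
```

Run:
```python
from h import *
mv(484.5,-88.3,230,13.1);p,t,w=wrist()
stick(w,572.6,331.3,lo=33,hi=56,rad=75)
for a,b in((-64,-52),(-35,-22),(22,35),(52,64)):
    u=np.array([np.cos(-.2),np.sin(-.2)]);s=(w[...,:2]-[572.6,331.3]);x=s@u;y=s@[-u[1],u[0]]
    m=(x>a)&(x<b)&(abs(y)<9)&(w[...,2]>36);q=y[m];print((a,b),m.sum(),"y",np.percentile(q,[3,97]).round(1),"top",np.percentile(w[m][:,2],95).round(1))
```

```text
t 9.57 tcp [572.1 330.8 231.3] yaw -11.4 F [ 0.3 -0.1 -0.5] w 40.0 -> linear [-0.0031  0.4282  0.0015] roll -2.449
n 2379 mid [572.4 332.3] [ 23. 130.] mean [575.4 331.1  47.7] ang -11.4 top 54.2
(-64, -52) 128 y [-5.3  5.2] top 47.6
(-35, -22) 171 y [-5.1  6.1] top 47.6
(22, 35) 4928 y [-8.5  8.4] top 271.8
(52, 64) 182 y [-4.6  5.8] top 47.4
```

>>> {"api": "move_arm", "payload": {
  "linear": [
    [-0.003,0.4285,0],
    [-0.003,0.4285,0],
    [-0.003,0.4285,0],
    [-0.003,0.4285,0],
    [-0.003,0.4285,0],
    [-0.003,0.4285,0],
    [-0.003,0.4285,0],
    [-0.003,0.4285,0],
    [-0.003,0.4285,0],
    [-0.003,0.4285,0]
  ],
  "roll": [-2.45,-2.45,-2.45,-2.45,-2.45,-2.45,-2.45,-2.45,-2.45,-2.45],
  "gripper": 0.065
}}

```text
t: 10.88
eef_pos: [484.9, -87.4, 231.6]
ee_rot: [-3.12, -0.361, 0.001]
ft_force: [-0.1, 0.5, 0.1]
width: 0.697
```

Run:
```python
from h import *
p,t,w=wrist();stick(w,484.5,-88);mv(484.5,-88.5,100.5,13.1)
```

```text
n 2775 mid [484.2 -87.6] [145.  22.] mean [488.6 -87.1  19. ] ang 13.0 top 22.9
t 10.93 tcp [484.9 -87.5 231.7] yaw 13.2 F [-0.3 -0.5  0.5] w 65.2 -> linear [-0.0006  0.001   0.1312] roll 0.01
```

>>> {"api": "move_arm", "payload": {
  "linear": [
    [-0.0006,0,0.06],
    [-0.0006,0,0.115],
    [-0.0006,0,0.131],
    [-0.0006,0,0.131],
    [-0.0006,0,0.131]
  ],
  "roll": [0,0,0,0,0]
}}

```text
t: 11.55
eef_pos: [485.1, -88.7, 102.9]
ee_rot: [3.12, 0.359, 0.004]
ft_force: [-0.4, -0.4, -0.8]
width: 0.689
```

>>> {"api": "move_arm", "payload": {
  "linear": [
    [0,0,0],
    [0,0,0],
    [0,0,0],
    [0,0,0],
    [0,0,0],
    [0,0,0],
    [0,0,-0.02],
    [0,0,-0.06],
    [0,0,-0.12],
    [0,0,-0.12],
    [0,0,-0.12]
  ],
  "roll": [0,0,0,0,0,0,0,0,0,0,0],
  "gripper": 0.0
}}

```text
t: 12.92
eef_pos: [483.8, -88.6, 220.4]
ee_rot: [-3.121, -0.358, 0.001]
ft_force: [0.2, 0.8, -0.9]
width: 0.242
```

```bash
python3 -c "
from h import *
mv(554.4,242.9,175,-11.5)"
```

```text
t 12.93 tcp [483.8 -88.6 220.4] yaw 13.1 F [ 0.2  0.8 -0.9] w 22.8 -> linear [ 0.1439 -0.3069  0.0454] roll 2.46
```

>>> {"api": "move_arm", "payload": {
  "linear": [
    [0.1439,-0.307,0],
    [0.1439,-0.307,0],
    [0.1439,-0.307,0],
    [0.1439,-0.307,0],
    [0.1439,-0.307,0],
    [0.1439,-0.307,0],
    [0.1439,-0.307,0],
    [0.1439,-0.307,0],
    [0.1439,-0.307,0.03],
    [0.1439,-0.307,0.0454],
    [0.1439,-0.307,0.0454],
    [0.1439,-0.307,0.0454]
  ],
  "roll": [2.46,2.46,2.46,2.46,2.46,2.46,2.46,2.46,2.46,2.46,2.46,2.46]
}}

```text
t: 14.42
eef_pos: [555.1, 242.8, 176.6]
ee_rot: [-3.125, 0.315, -0.002]
ft_force: [0.7, 0.1, -0.9]
width: 0.239
```

Run:
```python
from h import *
for i in range(2): mv(554.4,242.9,175,-11.5);p,t,w=wrist()
clips(w);rod(t,w,70)
m=(t[...,2]>75)&(t[...,2]<100)&(abs(t[...,0])<90)&(abs(t[...,1])<14);q=t[m]
for a,b in((25,45),(45,70),(-70,-25)):
    s=q[(q[:,0]>a)&(q[:,0]<b)];print(len(s),np.percentile(s,[2,98],axis=0).round(1).tolist() if len(s) else "")
save("w4.png",p["color"][150:400,200:440],3)
```

```text
t 14.43 tcp [555.1 242.8 176.6] yaw -11.5 F [ 0.7  0.1 -0.9] w 22.5 -> linear [-0.0007 -0.      0.0016] roll -0.002
t 14.47 tcp [555.1 242.9 176.7] yaw -11.5 F [-0.4  0.4 -0.4] w 22.5 -> linear [-0.0007  0.0001  0.0017] roll -0.001
clip 5 [600.5 245. ] 147 [601.4 248.2] [ 4.5 11.9] 77.4 61.7
clip 4 [596. 221.] 196 [595.6 220.4] [ 6.4 12. ] 78.7 61.7
clip 9 [583.5 161. ] 203 [583.9 162.2] [ 9.6 12.6] 77.8 63.9
clip 8 [576.5 130. ] 331 [577.3 130.4] [11.2 12.4] 78.2 64.2
clip 10 [489.  147.5] 201 [489.6 148.4] [10.2 12.3] 79.2 64.4
clip 3 [532. 349.] 39 [535.2 351.7] [4.  6.9] 41.8 59.5
clip 7 [513.5 263. ] 98 [513.1 266.1] [ 4.3 12.4] 77.0 61.6
clip 6 [507.5 239.5] 108 [507.3 238.8] [ 5.8 13. ] 81.9 61.2
(-64, -52) 90 tool z top 80.3 world top 96.3
(-38, -25) 75 tool z top 80.6 world top 96.0
(22, 36) 267 tool z top 80.4 world top 96.3
(53, 63) 204 tool z top 80.4 world top 96.4
1203 [[25.4, -9.9, 80.4], [44.6, 8.6, 89.7]]
1580 [[45.4, -9.7, 80.4], [69.7, 8.3, 88.7]]
709 [[-69.4, -9.9, 80.5], [-25.4, 8.6, 90.2]]
```

View pics/w4.png

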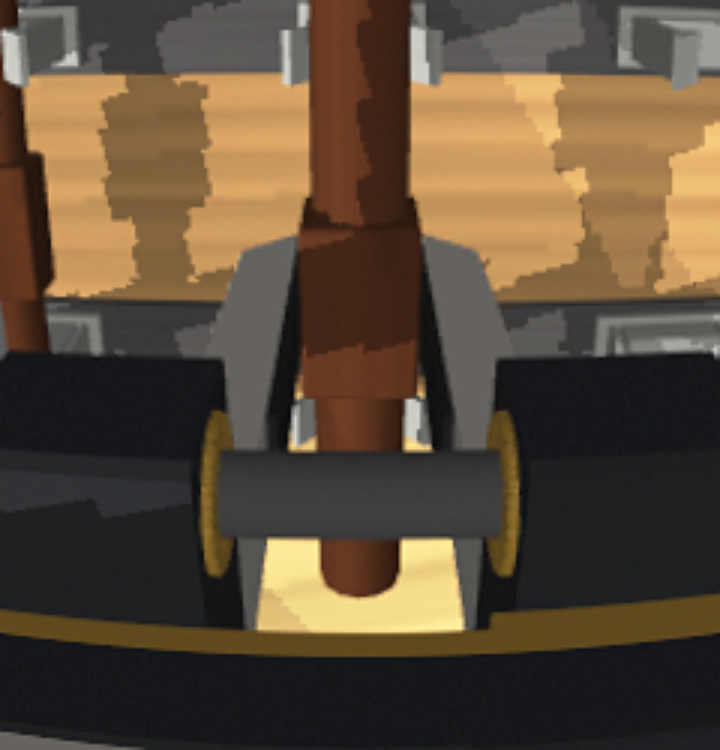

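The picture shows the rod (312–411) centred between the jaw tips (282–441), so I press.

>>> {"api": "move_arm", "payload": {
  "linear": [
    [-0.0005,0,0.015],
    [-0.0005,0,0.024],
    [-0.0005,0,0.029],
    [-0.0005,0,0.034],
    [-0.0005,0,0.038],
    [-0.0005,0,0.041],
    [-0.0005,0,0.0435],
    [-0.0005,0,0.045],
    [-0.0005,0,0.046],
    [-0.0005,0,0.046],
    [-0.0005,0,0.046]
  ],
  "roll": [0,0,0,0,0,0,0,0,0,0,0]
}}

```text
t: 15.9
eef_pos: [554.2, 243.0, 131.3]
ee_rot: [3.126, -0.314, 0.0]
ft_force: [-10.0, -6.3, 21.2]
width: 0.24
```

Run:
```python
from h import *
mv(554.4,242.9,131.4,-11.5);p,t,w=wrist()
rod(t,w,70)
```

```text
t 15.9 tcp [554.2 243.  131.3] yaw -11.5 F [-10.   -6.3  21.2] w 22.6 -> linear [ 0.0002  0.     -0.0001] roll 0.001
(-64, -52) 92 tool z top 80.3 world top 51.0
(-38, -25) 79 tool z top 80.4 world top 51.0
(22, 36) 269 tool z top 80.3 world top 51.0
(53, 63) 207 tool z top 80.3 world top 51.0
```

Seated: the top is at 51.0 mm, expected 51.5, and the same bias showed on small. I release and go for large.

>>> {"api": "move_arm", "payload": {
  "linear": [
    [0,0,-0.001],
    [0,0,-0.001],
    [0,0,-0.001],
    [0,0,-0.001],
    [0,0,-0.04],
    [0,0,-0.1],
    [0,0,-0.1],
    [0,0,-0.1]
  ],
  "roll": [0,0,0,0,0,0,0,0],
  "gripper": 0.045
}}

```text
t: 16.95
eef_pos: [554.0, 243.0, 229.0]
ee_rot: [3.126, -0.315, -0.001]
ft_force: [0.6, 0.2, -0.5]
width: 0.48
```

Run:
```python
from h import *
p,t,w=wrist()
def seat(w,cx,cy,r):
    u=np.array([np.cos(-.2),np.sin(-.2)]);s=(w[...,:2]-[cx,cy]);x=s@u;y=s@[-u[1],u[0]]
    for a,b in((-64,-52),(-35,-22),(22,35),(52,64)):
        m=(x>a)&(x<b)&(abs(y)<r+3)&(w[...,2]>36)&(w[...,2]<80);q=y[m];print((a,b),m.sum(),"y",np.percentile(q,[3,97]).round(1),"top",np.percentile(w[m][:,2],95).round(1)) if m.sum()>4 else 0
seat(w,554.5,243.5,9.5);seat(w,572.6,331.6,6)
mv(549,-335.5,230,-4)
```

```text
(-64, -52) 224 y [-9.  9.] top 50.9
(-35, -22) 279 y [-8.6  9.7] top 50.7
(22, 35) 329 y [-9.2  9.1] top 50.7
(52, 64) 315 y [-9.   8.9] top 51.1
(-64, -52) 90 y [-6.2  4.3] top 47.4
(-35, -22) 163 y [-6.3  4.7] top 47.4
(22, 35) 177 y [-5.6  4.8] top 47.7
(52, 64) 177 y [-5.9  4.6] top 47.5
t 17.0 tcp [553.8 242.9 228.3] yaw -11.5 F [ 0.   0.4 -0.6] w 45.2 -> linear [ 0.1105  0.5678 -0.0013] roll -0.749
```

>>> {"api": "move_arm", "payload": {
  "linear": [
    [0.1105,0.568,0],
    [0.1105,0.568,0],
    [0.1105,0.568,0],
    [0.1105,0.568,0],
    [0.1105,0.568,0],
    [0.1105,0.568,0],
    [0.1105,0.568,0],
    [0.1105,0.568,0],
    [0.1105,0.568,0],
    [0.1105,0.568,0],
    [0.1105,0.568,0],
    [0.1105,0.568,0]
  ],
  "roll": [-0.75,-0.75,-0.75,-0.75,-0.75,-0.75,-0.75,-0.75,-0.75,-0.75,-0.75,-0.75],
  "gripper": 0.075
}}

```text
t: 18.5
eef_pos: [549.6, -334.0, 229.2]
ee_rot: [-3.139, 0.107, 0.001]
ft_force: [-0.0, 0.3, 0.5]
width: 0.8
```

Run:
```python
from h import *
p,t,w=wrist();stick(w,549,-336);mv(549,-336,100.5,-4)
```

```text
n 4710 mid [ 548.4 -336.9] [ 31. 160.] mean [ 554.1 -336.9   27.3] ang -3.8 top 31.9
t 18.55 tcp [ 549.7 -334.   229.5] yaw -3.9 F [ 0.2  0.7 -0.1] w 75.1 -> linear [-0.0005  0.0021  0.129 ] roll 0.01
```

>>> {"api": "move_arm", "payload": {
  "linear": [
    [-0.001,0.0028,0.06],
    [-0.001,0.0028,0.115],
    [-0.001,0.0028,0.13],
    [-0.001,0.0028,0.13],
    [-0.001,0.0028,0.13]
  ],
  "roll": [0,0,0,0,0]
}}

```text
t: 19.18
eef_pos: [548.9, -338.1, 101.4]
ee_rot: [3.138, -0.108, 0.003]
ft_force: [0.5, -0.1, 1.1]
width: 0.801
```

>>> {"api": "move_arm", "payload": {
  "linear": [
    [0,0,0],
    [0,0,0],
    [0,0,0],
    [0,0,0],
    [0,0,0],
    [0,0,0],
    [0,0,-0.02],
    [0,0,-0.06],
    [0,0,-0.12],
    [0,0,-0.12],
    [0,0,-0.12]
  ],
  "roll": [0,0,0,0,0,0,0,0,0,0,0],
  "gripper": 0.0
}}

```text
t: 20.55
eef_pos: [547.9, -338.2, 219.8]
ee_rot: [3.14, -0.109, -0.0]
ft_force: [-0.1, -0.2, -0.6]
width: 0.335
```

```bash
python3 -c "
from h import *
mv(536.3,155.1,178,-11.5)"
```

```text
t 20.55 tcp [ 547.9 -338.2  219.8] yaw -4.0 F [-0.1 -0.2 -0.6] w 31.5 -> linear [-0.0459 -0.4912  0.0418] roll 0.751
```

>>> {"api": "move_arm", "payload": {
  "linear": [
    [-0.046,-0.491,0],
    [-0.046,-0.491,0],
    [-0.046,-0.491,0],
    [-0.046,-0.491,0],
    [-0.046,-0.491,0],
    [-0.046,-0.491,0],
    [-0.046,-0.491,0],
    [-0.046,-0.491,0],
    [-0.046,-0.491,0],
    [-0.046,-0.491,0.03],
    [-0.046,-0.491,0.042],
    [-0.046,-0.491,0.042]
  ],
  "roll": [0.75,0.75,0.75,0.75,0.75,0.75,0.75,0.75,0.75,0.75,0.75,0.75]
}}

```text
t: 22.05
eef_pos: [536.2, 154.0, 176.8]
ee_rot: [3.125, -0.316, -0.003]
ft_force: [-0.1, 0.2, -0.4]
width: 0.333
```

Run:
```python
from h import *
for i in range(2): mv(536.3,155.1,178,-11.5);p,t,w=wrist()
clips(w);rod(t,w,65)
m=(t[...,2]>65)&(t[...,2]<100)&(abs(t[...,0])<90)&(abs(t[...,1])<19);q=t[m]
for a,b in((25,45),(45,70),(-70,-25)):
    s=q[(q[:,0]>a)&(q[:,0]<b)];print(len(s),np.percentile(s,[2,98],axis=0).round(1).tolist() if len(s) else "")
save("w5.png",p["color"][150:400,200:440],3)
```

```text
t 22.05 tcp [536.2 154.  176.8] yaw -11.5 F [-0.1  0.2 -0.4] w 31.3 -> linear [-0.0001 -0.0011 -0.0012] roll -0.005
t 22.1 tcp [536.6 154.2 177.7] yaw -11.5 F [-0.1  1.  -0.8] w 31.3 -> linear [-0.0004 -0.0009 -0.0003] roll -0.004
clip 9 [583.5 161. ] 162 [584.2 164.6] [ 5.1 12.2] 77.9 64.3
clip 8 [576.5 130. ] 148 [576.6 127.5] [ 4.6 12. ] 79.1 64.0
clip 11 [496.  179.5] 54 [496.  182.6] [ 4.5 12.3] 81.1 63.7
clip 10 [489.  147.5] 37 [485.6 146.4] [3.7 6.8] 80.7 63.5
(-64, -52) 130 tool z top 70.1 world top 107.6
(22, 36) 291 tool z top 69.8 world top 107.9
(53, 63) 248 tool z top 70.0 world top 107.7
1851 [[25.5, -13.2, 70.0], [44.6, 11.9, 81.2]]
2481 [[45.6, -13.3, 70.0], [69.5, 11.9, 79.5]]
1068 [[-69.5, -13.4, 70.1], [-25.8, 12.1, 79.8]]
```

View pics/w5.png

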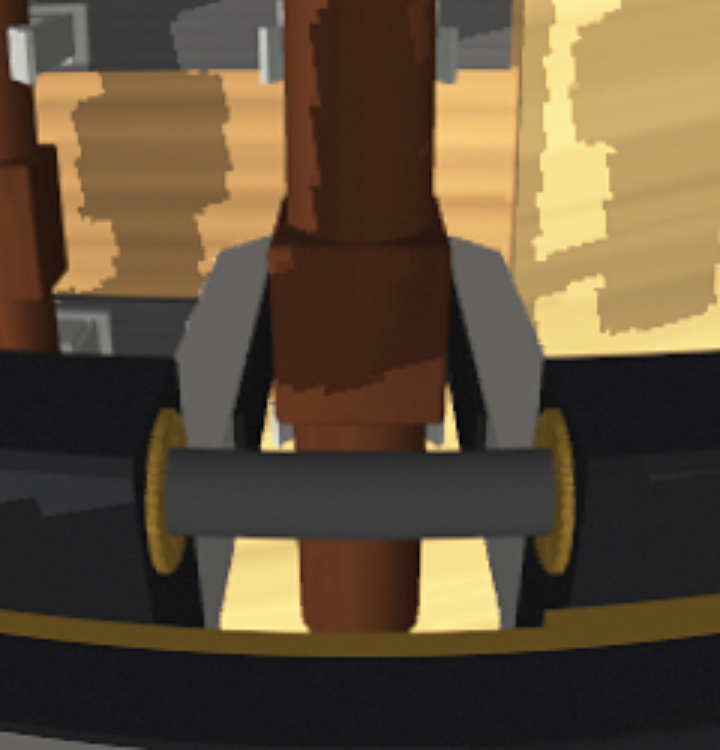

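The rod centre (360) and the jaw centre (358.5) agree to within 0.4 mm. I press.

>>> {"api": "move_arm", "payload": {
  "linear": [
    [0,-0.0004,0.015],
    [0,-0.0004,0.024],
    [0,-0.0004,0.03],
    [0,-0.0004,0.036],
    [0,-0.0004,0.041],
    [0,-0.0004,0.045],
    [0,-0.0004,0.0485],
    [0,-0.0004,0.0505],
    [0,-0.0004,0.0518],
    [0,-0.0004,0.0522],
    [0,-0.0004,0.0522]
  ],
  "roll": [0,0,0,0,0,0,0,0,0,0,0]
}}

```text
t: 23.52
eef_pos: [536.3, 155.0, 125.5]
ee_rot: [3.125, -0.314, -0.001]
ft_force: [-3.2, -3.9, 3.8]
width: 0.34
```

Run:
```python
from h import *
mv(536.3,155.1,125.3,-11.5);p,t,w=wrist()
rod(t,w,60)
```

```text
t 23.52 tcp [536.3 155.  125.5] yaw -11.5 F [-3.2 -3.9  3.8] w 31.9 -> linear [-0.     -0.0001  0.0002] roll 0.001
(-64, -52) 125 tool z top 70.1 world top 55.5
(22, 36) 289 tool z top 69.8 world top 55.7
(53, 63) 254 tool z top 70.0 world top 55.5
```

Top is at 55.6 mm (home is 56 minus the bias), but the force is low, so I press another 1.2 mm to be sure.

>>> {"api": "move_arm", "payload": {
  "linear": [
    [0,0,0.0006],
    [0,0,0.0012],
    [0,0,0.0012]
  ],
  "roll": [0,0,0]
}}

```text
t: 23.95
eef_pos: [536.4, 155.0, 125.4]
ee_rot: [3.125, -0.315, -0.001]
ft_force: [-9.9, -5.6, 16.7]
width: 0.336
```

Run:
```python
from h import *
mv(536.3,155.1,125.3,-11.5);p,t,w=wrist()
rod(t,w,60)
```

```text
t 23.95 tcp [536.4 155.  125.4] yaw -11.5 F [-9.9 -5.6 16.7] w 31.6 -> linear [-0.0001 -0.0001  0.0001] roll 0.001
(-64, -52) 125 tool z top 69.8 world top 55.6
(22, 36) 292 tool z top 69.8 world top 55.5
(53, 63) 249 tool z top 70.0 world top 55.4
```

Rigid stop, so it is seated. I release and rise.

>>> {"api": "move_arm", "payload": {
  "linear": [
    [0,0,-0.001],
    [0,0,-0.001],
    [0,0,-0.001],
    [0,0,-0.001],
    [0,0,-0.04],
    [0,0,-0.1],
    [0,0,-0.14],
    [0,0,-0.14],
    [0,0,-0.14]
  ],
  "roll": [0,0,0,0,0,0,0,0,0],
  "gripper": 0.054
}}

```text
t: 25.12
eef_pos: [536.2, 155.0, 263.2]
ee_rot: [3.125, -0.315, -0.002]
ft_force: [-0.1, 0.0, -0.2]
width: 0.58
```

Run:
```python
from h import *
mv(536.3,155.1,265,-11.5);p,t,w=wrist()
def seat(w,cx,cy,r):
    u=np.array([np.cos(-.2),np.sin(-.2)]);s=(w[...,:2]-[cx,cy]);x=s@u;y=s@[-u[1],u[0]]
    for a,b in((-64,-52),(-35,-22),(22,35),(52,64)):
        m=(x>a)&(x<b)&(abs(y)<r+3)&(w[...,2]>36)&(w[...,2]<80);q=y[m];print((a,b),m.sum(),"y",np.percentile(q,[3,97]).round(1),"top",np.percentile(w[m][:,2],95).round(1)) if m.sum()>4 else 0
    m=(abs(y)<r)&(w[...,2]>45)&(w[...,2]<80)&(abs(x)<95);print("ends",np.percentile(x[m],[.3,99.7]).round(1))
seat(w,536.6,155.6,14);seat(w,554.5,243.5,9.5);seat(w,572.6,331.6,6)
save("w6.png",p["color"],1.25)
```

```text
t 25.12 tcp [536.2 155.  263.2] yaw -11.5 F [-0.1  0.  -0.2] w 54.5 -> linear [ 0.0001 -0.0001 -0.0018] roll 0.001
(-64, -52) 261 y [-12.1  12. ] top 55.3
(-35, -22) 317 y [-12.6  12.6] top 55.2
(22, 35) 383 y [-13.5  13.3] top 55.3
(52, 64) 359 y [-13.   12.9] top 55.3
ends [-78.2  79.6]
(-64, -52) 142 y [-7.9  7.3] top 50.8
(-35, -22) 205 y [-9.3  7.5] top 50.8
(22, 35) 233 y [-9.4  7. ] top 50.8
(52, 64) 217 y [-8.7  7.7] top 50.8
ends [-70.3  72.3]
(-64, -52) 77 y [-6.   3.9] top 47.6
(-35, -22) 113 y [-6.5  4.7] top 47.7
(22, 35) 121 y [-5.7  3.9] top 47.5
(52, 64) 121 y [-6.   4.3] top 47.3
ends [-64.4  64. ]
```

View pics/w6.png

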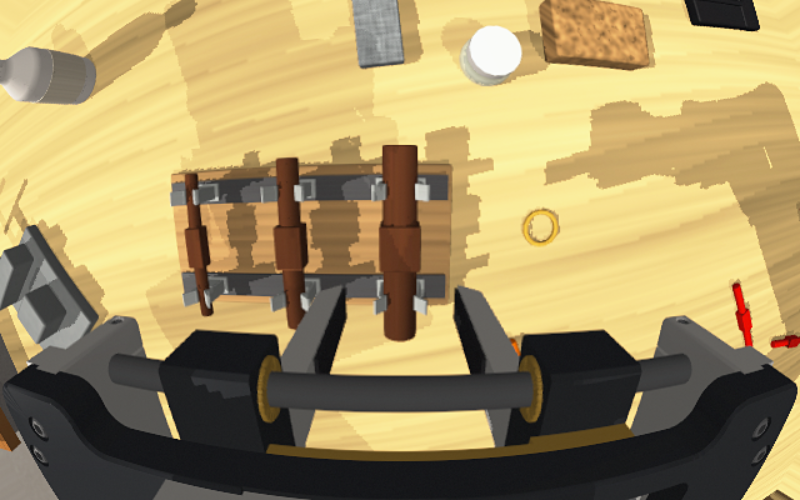

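The picture shows all three sticks home in their clips, at (400,240), (289,240) and (198,245). The ring, putty jar, cork block and brush lie undisturbed, and the gripper is clear of everything.

```bash
python3 -c "
from h import *
print(close_job())"
```

```text
the job is handed in; nothing more can be done
None
```

I put the small, medium and large walnut sticks in their own clip pairs, pressed each one down to a rigid stop, and let go. I handed the job in at about 25 s; no verdict was reported.

- **Height:** in the last wrist-camera check, each stick's top read level along its length, 0.3–0.7 mm below the nominal seated height. The camera read this low on all three.
- **Sideways:** the sticks read within about 1 mm of my camera estimates of the clip centres. For small and medium this came from the views in which they were best visible.
- **Along the stick:** all three read within about 1 mm of centred, and parallel to the seats.
- **Disagreement:** small's sideways reading differed by about 1 mm between views, because it was partly hidden in the later ones. That is still inside the 3 mm limit.
- **Low force on large:** the force was only 4 N when large first reached depth, so I pressed 1.2 mm further. It held firm at about 17 N.
- **Other items:** I moved no bystander and left the red and orange look-alikes alone. In the last picture the ring, putty jar, cork block and brush looked unmoved by eye. The frame sample was only partly in view.

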